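# Square a plate into the drilling jig and clamp it

### The job

Get the aluminium plate ready for drilling: with your fingertips push it along the drilling board until it sits square and fully home against both the far fence and the left-hand stop, without ever lifting it off the board. Then, with the plate home, press the clamp's red lever fully down so that the rubber pad locks the plate in place, and move clear. Leave the tools, tins and other things around it where they are.

Things in the scene. Friction and masses are not known exactly. Their poses are not given: they have to be found in the camera images.
- plate: the work: a rectangular aluminium plate lying flat on the drilling board, with a blue dot and a white scribed cross near each corner. 100 mm along its own x, 150 mm along its own y, 15 mm thick, about 0.6 kg; sliding it takes about 2 to 6 N. Origin at the centre of its underside. It starts clear of the fence and of the stop, nearer the robot and further right, and turned by up to 0.3 rad
- board: the plywood drilling board, screwed to the bench: 280 mm along its x (away from the robot), 500 mm along its y (to the robot's left), 18 mm thick; origin at the centre of its underside. On it are an aluminium fence along y at the far side, an aluminium stop along x on the left, both 20 mm high and 4 mm thick, and beyond the stop a toggle clamp
- corner (a point): on the board's upper face (18 mm above the bench), where the planes of the fence and the stop meet; axes are the board's. The fence's face lies at x = 0 here and looks to -x, running from y = -340 mm to +20 mm; the stop's face lies at y = 0 and looks to -y, running from x = -90 mm to -15 mm. The plate belongs on the -x, -y side
- seat (a point): on the board's upper face, where the plate's origin lies when the plate is fully home: touching fence and stop, its axes parallel to the board's. Axes are the board's. It is 50 mm in -x and 75 mm in -y from the corner
- clamp_lever (a joint): angle of the clamp's red lever, rad: 0 = lever level, clamp locked (a hard stop); it grows as the lever rises; starts open at 0.75 to 0.95. About 0.4 N m of friction holds it wherever it is left. Swinging it down swings the clamp's steel bar over the stop (bar angle 1.5 x lever angle) until its rubber pad presses the plate, with about 3 N when locked; the stiff joint then keeps it locked. Pressing it home takes about 10 to 13 N at 60 mm from the pivot
- lever_pivot (a point): the lever's pivot, 66 mm above the bench; its axes turn with the lever: x = along the hinge axis (the board's x), y = along the lever towards its end (level and away from the stop, the board's +y, when closed). The lever is 118 mm long; its red grip is a round bar of 18 mm diameter from 46 to 118 mm along y, centred on this axis
- lever_grip (a point): on the upper side of the red grip, 85 mm from the pivot along the lever and 9 mm above its axis; turns with the lever. When closed it is 75 mm above the bench
- clamp_pad: black rubber pad of 16 mm diameter at the end of the clamp's bar; stands up out of the way when the clamp is open and bears on the plate when it is closed. Origin on the spindle's axis, 21 mm from the pad's face
- drill: bystander: black and red cordless drill standing on its battery, 115 x 74 mm foot, 225 mm tall, 1.4 kg, its head 185 mm long with the chuck pointing away from the board; origin at the centre of its underside
- tin_red: bystander: steel paint tin with a red band and lid, 73 mm diameter, 73 mm tall; origin at the centre of its underside
- tin_green: bystander: steel paint tin with a green band and lid, 73 mm diameter, 73 mm tall; origin at the centre of its underside
- brush_jar: bystander: glass jar holding three paintbrushes, 67 mm diameter, 190 mm tall with the brushes; origin at the centre of its underside
- pliers: bystander: red-handled pliers lying flat, 165 mm long along their x, 66 mm across, 14 mm thick; origin on the table under the pivot
- punch: bystander: brass and steel centre punch lying on the near left part of the drilling board, 115 mm long along its x, 11 mm thick; origin under its middle
- bit_block: bystander: wooden block with six upright drill bits, 36 x 100 mm, up to 85 mm tall, standing on the drilling board behind the fence; origin at the centre of its underside
Not all that is in view belongs to the job. Of the things that look like the plate, the larger one is meant.

How it is judged:
By the outcome, as a careful person would: the job done as asked, in the order asked, and still so for the second after the job is handed in, with the robot touching nothing.
It also fails if it takes over 58 s, if anything falls off the work surface, if the arm or the gripper's body presses on something with over 40 N, if the wrist force passes 120 N, or if a joint passes its speed limit or range.

### The arm

A 6-joint arm with a two-finger parallel gripper is mounted at the origin on the work surface. World frame = base frame: x ahead of the robot, y to its left, z up, the work surface at z = 0. Lengths are in m, angles in rad, forces in N, time in s.
With the tool pointing down it reaches from about 0.4 to 0.925 m from the base axis. Payload 12.5 kg.
Tool frame: the origin (TCP) lies midway between the tips of the shut fingers; the grasp point (between the pads) lies 19 mm behind it; z points along the fingers, y is the direction in which the jaws open and shut (so a half turn about z gives the same grasp; the last joint's range is limited). The gripper opens to 95 mm and grips with 3 to 60 N. Pads are 20 mm wide; open, the fingers measure 119 mm over their backs; the gripper's body (75 mm by 180 mm) begins 59 mm behind the grasp point.
Start: joints at [-1.267, 0.491, 1.559, -0, 1.092, -0.106], TCP at [0.249, -0.573, 0.215] pointing down, gripper open.
Joint ranges: [-3.1, 3.1], [-0.84, 2.19], [0.05, 2.79], [-1.13, 4.28], [0.06, 2.93], [-2.69, 2.69]. Speed limits (rad/s): [2.22, 2.22, 2.79, 3.14, 3.14, 3.14].

### API

Orientations are given as a 3x3 rotation matrix whose columns are the frame's x, y, z axes.
In Python, from station import status, optics, finish_job, boxes_of gives the robot as it stands.
- The arm moves only by the tool drive_tool, never from a script. Its argument "targets" is a list of rows, each a list of 7 numbers: the shift along the tool's x, y, z in cm, then the turn, a rotation vector about the tool's x, y, z in degrees, then the finger opening in cm, from 0 to 9.51. A call has 1 to 8 rows; each row is the pose to reach, as a shift and turn from the pose commanded when the call began, along the tool's axes at that moment; what a row does not reach only later rows make up. A row lasts 1/8 s, in which the tool goes at most 62.5 mm and 10.7 degrees, less where a joint would pass 70% of its speed; a pose out of reach is approached as far as the arm can. A call with a gripper value outside its range is refused whole. The fingers move at their own pace and stop on an object; "grip_force" is the grip in N (left out, the last holds). Time passes only in rows, so rows that repeat a pose let the fingers close. It gives the time, the measured TCP pose, the force and the opening at its end, in the units of the state.
- status.get_state(): the state, without advancing time (a new reading comes with each control period).
- optics.read_camera(name): name is "scene" or "side" or "wrist"; returns (picture, depth): 400x640x3 uint8, blue, green, red; 400x640 float32, m along the optical axis (not along the pixel's ray), 0 where there is no reading.
- optics.get_calibration(name): a dict with "mtx" (3x3 intrinsics, pixels), "position" and "attitude" of the camera in the world. Camera axes: x right, y down, z forward; pixel columns grow to the right and rows downward; lengths in m; the calibration is good to about 2 mm. A picture is of the moment at which its call begins: read the wrist's pose just before it. get_calibration takes no time and is no camera call; for the wrist camera it gives the pose at the moment of the call.
- finish_job(): hands the job in, once; it reports no verdict.
Trained networks look in the newest picture that a camera, given by its name, has taken for a name from the list of things; names that differ only in an ending like _2 or _b are one class to them, and where a whole thing is asked for, a point or a joint stands for the part that bears it (a point fixed in the world has none). Each returns a list of dicts, best first, with "p" (0 to 1); they miss things now and then, are a little off and sometimes report something else, mostly with a low value. They report only what shows in the picture. A call takes as long as a camera call. They do not tell look-alikes from the thing itself.
- boxes_of(camera, thing): "point" ([column, row] in pixels, amid what is visible of it).
The state is a dict: "time": time; "joints": joint angles; "qvel": joint speeds; "effort": joint torques, N m; "ee_pos": TCP position; "tool_rot": TCP orientation; "contact_force": force on the tool from outside, world axes, zero at the start; "wrist_torque": the same for the moment, N m; "opening": opening from 0.0 (shut) to 1.0 (fully open).
Only numpy, scipy, OpenCV 4.12 (cv2) and the standard library are available. Lean on these libraries where they do the work, as an engineer would, in place of code of your own. Each camera call takes 0.05 s, during which the arm holds its last target.

## Working session

There is one attempt and no reset: what is moved stays moved. The work goes in short steps, Python scripts to look and compute and a tool call to move; the robot and the scene stay as the last step left them, time stands still between calls to the robot, and variables do not carry over. Pictures are saved under pics/ and viewed, and the job is handed in when it is done.

Besides the shell and the picture viewer there is one more tool, called after "Request:" in YAML: its name, and indented under it one key for each argument. drive_tool: Moves the arm, as the interface text tells. Its arguments: {"type":"object","properties":{"targets":{"type":"array","items":{"type":"array","items":{"type":"number"}}},"grip_force":{"type":"number"}},"required":["targets"]}

```bash
mkdir -p pics; ls
cat > h.py <<'E'
import numpy as np, cv2
from station import status, optics, finish_job, boxes_of
def snap(n,f):
    im,d=optics.read_camera(n); cv2.imwrite('pics/'+f,im); c=optics.get_calibration(n); np.savez('pics/'+f+'.npz',im=im,d=d,K=c['mtx'],p=c['position'],R=c['attitude']); return im,d,c
def w(c,d,u,v,z=None):
    K=np.array(c['mtx']);R=np.array(c['attitude']);p=np.array(c['position'])
    r=R@(np.linalg.inv(K)@[u,v,1.])
    if z is None: return p+r*d[int(round(v)),int(round(u))]
    return p+r*(z-p[2])/r[2]
E
python3 - <<'E'
from h import *
s=status.get_state(); print(s)
for n in ['scene','side','wrist']:
    im,d,c=snap(n,n+'0.png'); print(n,c)
E
```

```text
pics
{'time': 0.0, 'joints': array([-1.26660018e+00,  4.91552428e-01,  1.55943439e+00, -2.36294559e-05,
        1.09169391e+00, -1.05604178e-01]), 'qvel': array([ 6.76719144e-04,  5.22281203e-04,  8.46717653e-07, -3.85901995e-04,
       -1.08673288e-03,  2.27761065e-04]), 'effort': array([-1.05261501e-03, -6.12641931e+01, -2.58182734e+01,  6.91995327e-02,
        4.82798147e-02, -4.85979820e-05]), 'ee_pos': array([ 0.24895859, -0.57301844,  0.21407136]), 'tool_rot': array([[ 9.17196067e-01,  3.98436012e-01, -3.45913679e-04],
       [ 3.98436151e-01, -9.17195491e-01,  1.03183954e-03],
       [ 9.38515627e-05, -1.08422368e-03, -9.99999408e-01]]), 'contact_force': array([ 0.51953787,  0.25085653, -0.36659348]), 'wrist_torque': array([ 0.0210502 , -0.02273995, -0.00836774]), 'opening': 1.0010926144198227}
scene {'mtx': array([[370.72571553,   0.        , 323.70516711],
       [  0.        , 370.72571553, 201.62700578],
       [  0.        ,   0.        ,   1.        ]]), 'position': array([1.21946997, 0.35582659, 1.04138   ]), 'attitude': array([[-0.46298119,  0.6734588 , -0.57628263],
 
[... 202 characters left out ...]
3656247],
       [  0.        ,   0.        ,   1.        ]]), 'position': array([0.3494674 , 0.9297005 , 1.17690984]), 'attitude': array([[-0.9907036 , -0.10135774,  0.09073584],
       [-0.13597932,  0.75743842, -0.63858959],
       [-0.00400081, -0.64499121, -0.76417952]])}
wrist {'mtx': array([[359.38499744,   0.        , 324.58802338],
       [  0.        , 359.38499744, 189.47425152],
       [  0.        ,   0.        ,   1.        ]]), 'position': array([ 0.32688787, -0.53813065,  0.38505137]), 'attitude': array([[ 3.98671590e-01, -8.75829574e-01, -2.71999118e-01],
       [-9.17093739e-01, -3.80670872e-01, -1.18443074e-01],
       [ 1.93805656e-04,  2.96668577e-01, -9.54980480e-01]])}
```

View pics/scene0.png

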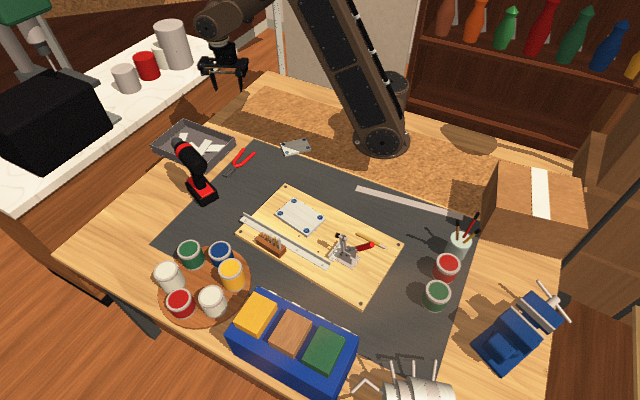

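View pics/side0.png

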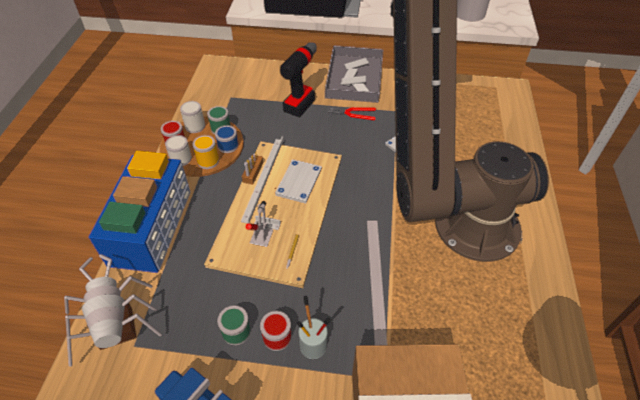

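View pics/wrist0.png

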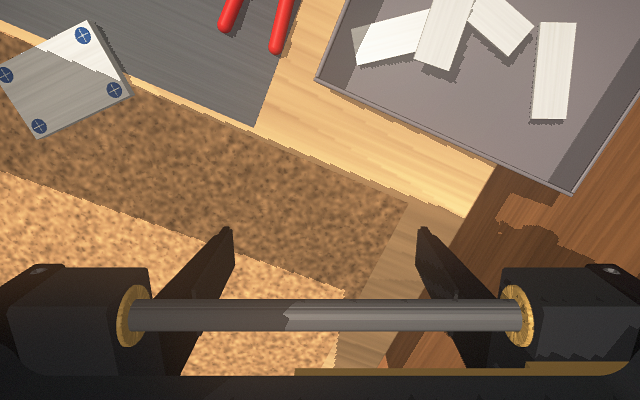

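The plate could be taken for either of two things: the one on the board (scene 299,216 / side 298,180) or the one on the cork mat (scene 296,148 / wrist 65,78). I take the one on the board, as it looks larger. Next I check that in close crops and measure it.

Run:
```python
import cv2
a=cv2.imread('pics/scene0.png')[175:315,225:415]; b=cv2.imread('pics/side0.png')[125:295,195:355]
cv2.imwrite('pics/c1.png',cv2.resize(a,None,fx=4.2,fy=4.2,interpolation=cv2.INTER_CUBIC))
cv2.imwrite('pics/c2.png',cv2.resize(b,None,fx=3.5,fy=3.5,interpolation=cv2.INTER_CUBIC))
```

```text
(no output)
```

View pics/c1.png

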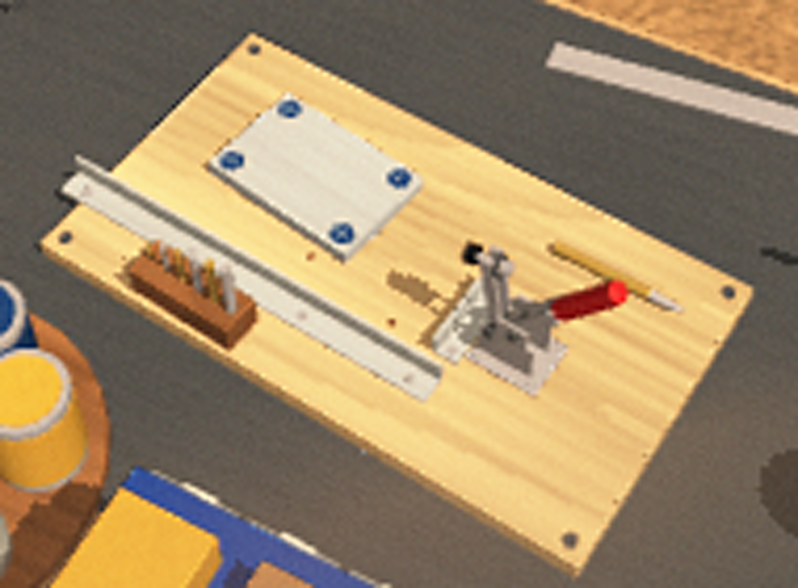

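View pics/c2.png

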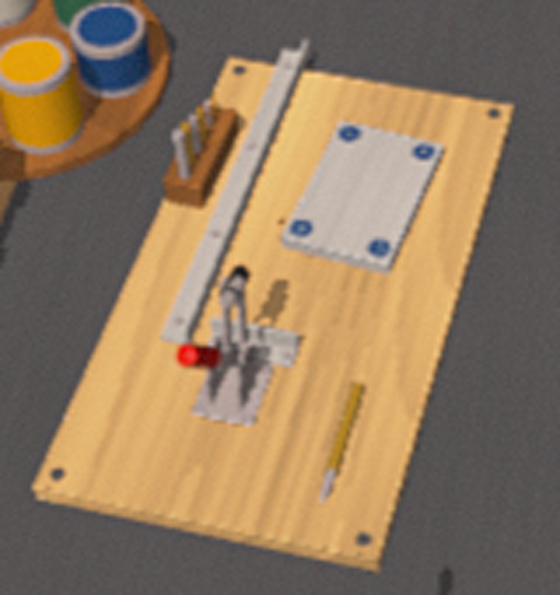

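```bash
cat > m.py <<'E'
from h import *
S=np.load('pics/scene0.png.npz');T=np.load('pics/side0.png.npz')
def cal(N): return dict(mtx=N['K'],position=N['p'],attitude=N['R'])
f1=lambda p:(225+(p[0]+.5)/4.2-.5,175+(p[1]+.5)/4.2-.5)
f2=lambda p:(195+(p[0]+.5)/3.5-.5,125+(p[1]+.5)/3.5-.5)
def rep(name,N,f,pts,z):
    P=np.array([w(cal(N),None,*f(p),z) for p in pts])
    print(name,(P*1000).round(0)[:,:2].tolist(),'lens',[int(1000*np.linalg.norm(P[i]-P[i-1])) for i in range(len(P))])
    e=[np.degrees(np.arctan2(*(P[(i+1)%len(P)]-P[i])[[1,0]])).round(1) for i in range(len(P))]; print('  angles',e,'mean',(P.mean(0)*1000).round(1))
rep('board s',S,f1,[(252,33),(752,290),(578,566),(40,243)],.018)
rep('board t',T,f2,[(228,57),(513,103),(378,559),(37,487)],.018)
rep('plate s',S,f1,[(288,93),(423,183),(343,257),(207,165)],.033)
rep('plate t',T,f2,[(340,122),(442,147),(389,264),(282,238)],.033)
rep('dots s',S,f1,[(289,108),(399,177),(342,233),(231,160)],.033)
rep('dots t',T,f2,[(349,132),(424,151),(379,247),(301,229)],.033)
rep('fence top s',S,f1,[(78,157),(441,372)],.038)
E
python3 m.py
python3 - <<'E'
from h import *
for c in ['scene','side']:
    optics.read_camera(c)
    for t in ['plate','clamp_lever','clamp_pad','punch','board','bit_block']:
        print(c,t,[(np.round(b['point']),round(b['p'],2)) for b in boxes_of(c,t)][:3])
print(status.get_state()['time'])
E
```

```text
board s [[428.0, -222.0], [483.0, 273.0], [757.0, 244.0], [707.0, -251.0]] lens [279, 497, 275, 497]
  angles [np.float64(83.7), np.float64(-6.1), np.float64(-95.8), np.float64(174.0)] mean [593.9  10.9  18. ]
board t [[708.0, -251.0], [429.0, -225.0], [480.0, 273.0], [755.0, 245.0]] lens [498, 280, 501, 276]
  angles [np.float64(174.7), np.float64(84.1), np.float64(-5.7), np.float64(-95.4)] mean [592.9  10.5  18. ]
plate s [[486.0, -149.0], [519.0, -1.0], [614.0, -23.0], [586.0, -168.0]] lens [101, 151, 97, 147]
  angles [np.float64(77.4), np.float64(-13.0), np.float64(-101.2), np.float64(169.2)] mean [551.4 -84.9  33. ]
plate t [[583.0, -165.0], [486.0, -146.0], [513.0, -3.0], [609.0, -20.0]] lens [147, 98, 145, 97]
  angles [np.float64(169.0), np.float64(79.2), np.float64(-9.8), np.float64(-100.3)] mean [547.8 -83.6  33. ]
dots s [[501.0, -139.0], [523.0, -21.0], [594.0, -35.0], [572.0, -153.0]] lens [72, 120, 72, 120]
  angles [np.float64(79.3), np.float64(-10.8), np.float64(-100.7), np.float64(169.2)] mean [547.5 -87.   33. ]
dots t [[573.0, -154.0], [501.0, -139.0], [524.0, -21
[... 321 characters left out ...]
, 0.9), (array([293., 145.]), 0.61), (array([332., 246.]), 0.16)]
scene clamp_lever [(array([362., 247.]), 0.74), (array([331., 246.]), 0.67)]
scene clamp_pad [(array([367., 242.]), 0.73)]
scene punch [(array([368., 239.]), 0.62), (array([196., 175.]), 0.29)]
scene board [(array([330., 246.]), 0.87), (array([369., 239.]), 0.34)]
scene bit_block [(array([270., 246.]), 0.86), (array([360., 249.]), 0.45)]
side plate [(array([298., 183.]), 0.93), (array([393., 144.]), 0.51)]
side clamp_lever [(array([274., 330.]), 0.61), (array([253., 225.]), 0.53)]
side clamp_pad []
side punch [(array([292., 249.]), 0.56)]
side board [(array([275., 225.]), 0.77)]
side bit_block [(array([252., 171.]), 0.6)]
0.85
```

```bash
cat >> m.py <<'E'
print('---')
for nm,N,uv,z in [('drill foot s',S,(205,195),.0),('drill foot t',T,(299,102),0.03),('block base s',S,f1((235,345)),.018),('block l s',S,f1((127,280)),.018),('blk t',T,f2((195,203)),.018),
 ('stop near s',S,f1((475,290)),.038),('stop far base',S,f1((437,348)),.018),('grip end s',S,f1((618,290)),.14),('grip end t',T,f2((188,355)),.14),('pad s',S,f1((475,253)),.15),('pad t',T,f2((238,273)),.15),('smallplate',S,(294,147),.01)]:
    print(nm,(w(cal(N),None,*uv,z)*1000).round(0))
# grip depth
for N,f,p in [(S,f1,(600,297)),(S,f1,(575,303)),(T,f2,(190,355)),(T,f2,(208,355)),(S,f1,(475,253)),(T,f2,(238,273))]:
    u=f(p); print('depth',p,(w(cal(N),N['d'],*u)*1000).round(0))
E
python3 m.py | sed -n '/---/,$p'
```

```text
---
drill foot s [ 608. -462.    0.]
drill foot t [ 606. -456.   30.]
block base s [716. -61.  18.]
block l s [ 704. -169.   18.]
blk t [698. -63.  18.]
stop near s [597.  85.  38.]
stop far base [646.  77.  18.]
grip end s [614. 200. 140.]
grip end t [633. 191. 140.]
pad s [639. 101. 150.]
pad t [610. 116. 150.]
smallplate [ 230. -298.   10.]
depth (600, 297) [633. 194. 152.]
depth (575, 303) [633. 177. 133.]
depth (190, 355) [625. 208. 164.]
depth (208, 355) [620. 184. 133.]
depth (475, 253) [618.  93. 119.]
depth (238, 273) [617.  93. 121.]
```

Request:
drive_tool:
  targets:
    - [9, -8, -4.6, 0, 0, 10, 9]
    - [18, -16, -4.6, 0, 0, 20, 9]
    - [27, -24, -4.6, 0, 0, 29.5, 9]
    - [37, -32.2, -4.6, 0, 0, 29.5, 9]
    - [37, -32.2, -4.6, 0, 0, 29.5, 9]
    - [37, -32.2, -4.6, 0, 0, 29.5, 9]
    - [37, -32.2, -4.6, 0, 0, 29.5, 9]
    - [37, -32.2, -4.6, 0, 0, 29.5, 9]

```text
time: 1.85
ee_pos: [0.4607, -0.1285, 0.261]
tool_rot: [[0.994, -0.105, 0.001], [-0.105, -0.994, -0.0], [0.001, 0.0, -1.0]]
contact_force: [-0.1, -0.4, -0.4]
opening: 0.947
```

Run:
```python
from h import *
im,d,c=snap('wrist','wrist1.png'); s=status.get_state(); print(s['time'],s['ee_pos'],s['tool_rot'],s['contact_force'])
```

```text
1.9 [ 0.46252475 -0.12387646  0.26128444] [[ 0.99475855 -0.10223771  0.00169725]
 [-0.1022397  -0.99475915  0.00113255]
 [ 0.00157257 -0.00130014 -0.99999792]] [-0.34396989  3.36918897 -0.48275591]
```

View pics/wrist1.png

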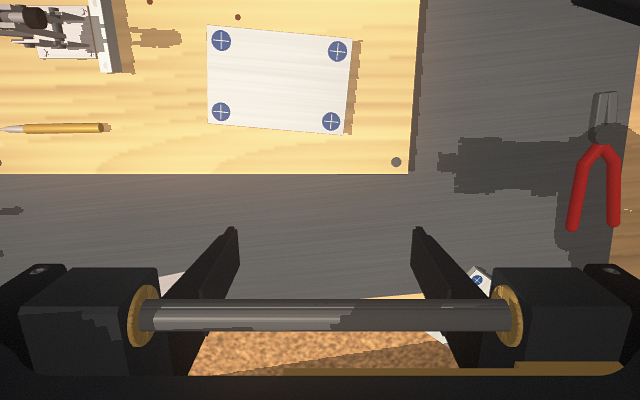

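The wrist view shows the plate's dots at (221,40), (338,51), (331,122), (221,111). The stop's near end is at about (120,73) and the punch at (55,128).

Run:
```python
from h import *
N=np.load('pics/wrist1.png.npz'); c=dict(mtx=N['K'],position=N['p'],attitude=N['R']); d=N['d']
P=np.array([w(c,d,u,v,.033) for u,v in [(221,40),(338,51),(331,122),(221,111)]]);print((P*1000).round(1)[:,:2],(P.mean(0)*1000).round(1),[np.linalg.norm(P[i]-P[i-1]).round(4) for i in range(4)])
e=P[0]-P[1]+P[3]-P[2];print(np.degrees(np.arctan2(e[1],e[0]))-90)
for u,v,z in [(110,72,None),(122,5,None),(408,173,.018),(425,2,.018),(5,130,None),(105,127,None),(2,174,.018)]: print((u,v),(w(c,d,u,v,z)*1000).round(1))
im=N['im'][0:200,0:380]; cv2.imwrite('pics/c3.png',cv2.resize(im,None,fx=2.1,fy=2.1,interpolation=cv2.INTER_CUBIC))
```

```text
[[ 595.4  -28.7]
 [ 572.5 -147.7]
 [ 500.6 -133.4]
 [ 524.6  -15.4]] [548.3 -81.3  33. ] [np.float64(0.072), np.float64(0.1211), np.float64(0.0733), np.float64(0.1205)]
-11.183779688631432
(110, 72) [577.2  99.9  22.1]
(122, 5) [640.9  71.   18.8]
(408, 173) [ 429.8 -218.8   18. ]
(425, 2) [ 611.7 -242.6   18. ]
(5, 130) [528.4 231.2  27.4]
(105, 127) [519.7 123.6  19.5]
(2, 174) [477.9 262.1  18. ]
```

View pics/c3.png

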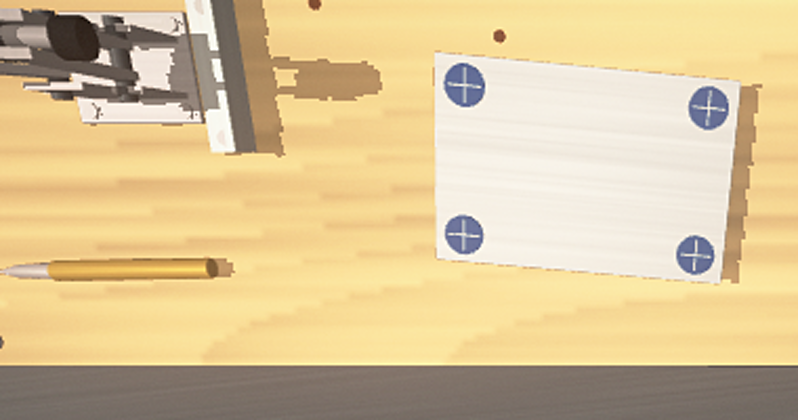

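Request:
drive_tool:
  targets:
    - [0.3, -5.2, 5, 0, 0, 0, 9]
    - [0.3, -5.2, 11, 0, 0, 0, 9]
    - [0.3, -5.2, 17, 0, 0, 0, 9]
    - [0.3, -5.2, 20, 0, 0, 0, 9]
    - [0.3, -5.2, 20, 0, 0, 0, 9]
    - [0.3, -5.2, 20, 0, 0, 0, 9]

```text
time: 2.65
ee_pos: [0.4692, -0.0794, 0.0618]
tool_rot: [[0.994, -0.105, 0.001], [-0.105, -0.994, -0.001], [0.002, 0.0, -1.0]]
contact_force: [0.1, 0.1, 0.5]
opening: 0.946
```

Run:
```python
from h import *
im,d,c=snap('scene','scene2.png'); cv2.imwrite('pics/c4.png',cv2.resize(im[150:310,220:420],None,fx=3.8,fy=3.6));im,d,c=snap('wrist','wrist2.png'); s=status.get_state(); print(s['time'],s['ee_pos'],s['tool_rot'],s['contact_force'])
```

```text
2.75 [ 0.46933575 -0.07941848  0.06216303] [[ 9.94472468e-01 -1.04963341e-01  2.68483023e-03]
 [-1.04961207e-01 -9.94475887e-01 -9.24362949e-04]
 [ 2.76702315e-03  6.37450482e-04 -9.99995969e-01]] [ 0.14110241  1.04658419 -0.18485725]
```

View pics/c4.png

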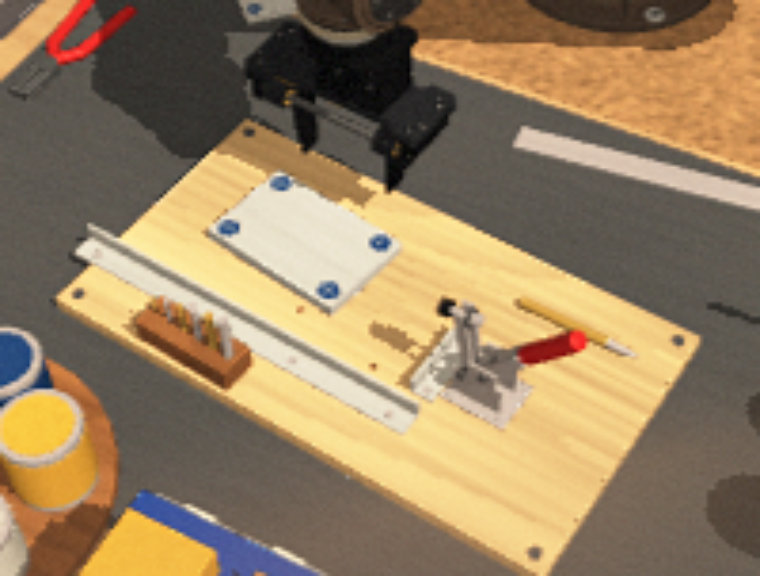

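View pics/wrist2.png

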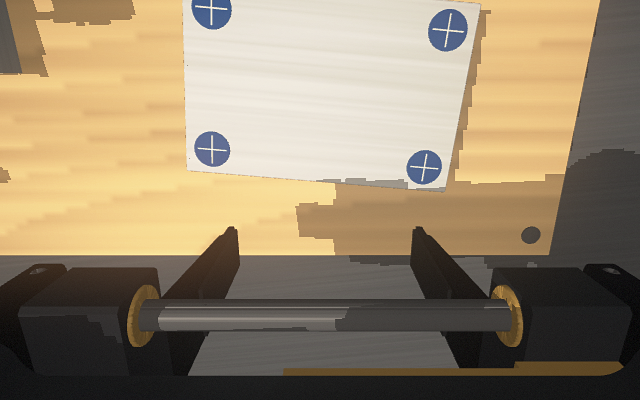

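Request:
drive_tool:
  targets:
    - [0, 0, 3.8, 0, 0, 0, 9]
    - [0, 0, 3.8, 0, 0, 0, 9]
    - [0.8, 0, 3.8, 0, 0, 0, 9]
    - [1.6, 0, 3.8, 0, 0, 0, 9]
    - [2.4, 0, 3.8, 0, 0, 0, 9]
    - [3.2, 0, 3.8, 0, 0, 0, 9]
    - [4, 0, 3.8, 0, 0, 0, 9]
    - [4, 0, 3.8, 0, 0, 0, 9]

```text
time: 3.75
ee_pos: [0.5092, -0.0834, 0.0233]
tool_rot: [[0.995, -0.105, 0.001], [-0.105, -0.995, -0.0], [0.001, 0.0, -1.0]]
contact_force: [-0.8, 0.2, 1.2]
opening: 0.949
```

Run:
```python
from h import *
im,d,c=snap('wrist','wrist3.png'); s=status.get_state(); print(s['time'],s['ee_pos'],s['contact_force'])
```

```text
3.8 [ 0.50910789 -0.08341251  0.02314795] [ 0.85428039 -0.38798556  0.18389387]
```

View pics/wrist3.png

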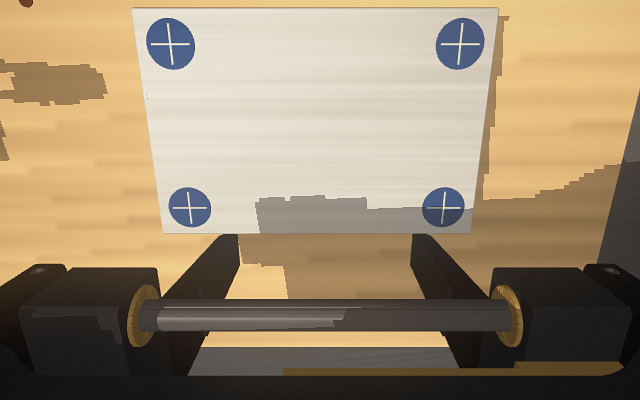

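Request:
drive_tool:
  targets:
    - [0.8, 0, 0, 0, 0, 0, 9]
    - [1.6, 0, 0, 0, 0, 0, 9]
    - [2.4, 0, 0, 0, 0, 0, 9]
    - [2.8, 0, 0, 0, 0, 0, 9]
    - [3.0, 0, 0, 0, 0, 0, 9]
    - [3.0, 0, 0, 0, 0, 0, 9]

```text
time: 4.55
ee_pos: [0.5347, -0.0858, 0.0227]
tool_rot: [[0.994, -0.105, -0.008], [-0.105, -0.995, 0.002], [-0.008, -0.001, -1.0]]
contact_force: [-18.7, -0.9, 12.2]
opening: 0.947
```

Request:
drive_tool:
  targets:
    - [0.2, 0, 0, 0, 0, 0, 9]
    - [0.4, 0, 0, 0, 0, 0, 9]

```text
time: 4.8
ee_pos: [0.5349, -0.0857, 0.0226]
tool_rot: [[0.994, -0.104, -0.016], [-0.104, -0.995, 0.003], [-0.016, -0.001, -1.0]]
contact_force: [-40.5, -3.9, 31.2]
opening: 0.944
```

Run:
```python
from h import *
im,d,c=snap('scene','scene4.png'); s=status.get_state(); print(s['time'],s['ee_pos'],s['contact_force'])
cv2.imwrite('pics/c5.png',cv2.resize(im[150:310,220:420],None,fx=3.8,fy=3.6,interpolation=cv2.INTER_CUBIC))
```

```text
4.85 [ 0.53486018 -0.08572894  0.02261998] [-35.84486034  -2.55416039  25.70606339]
```

View pics/c5.png

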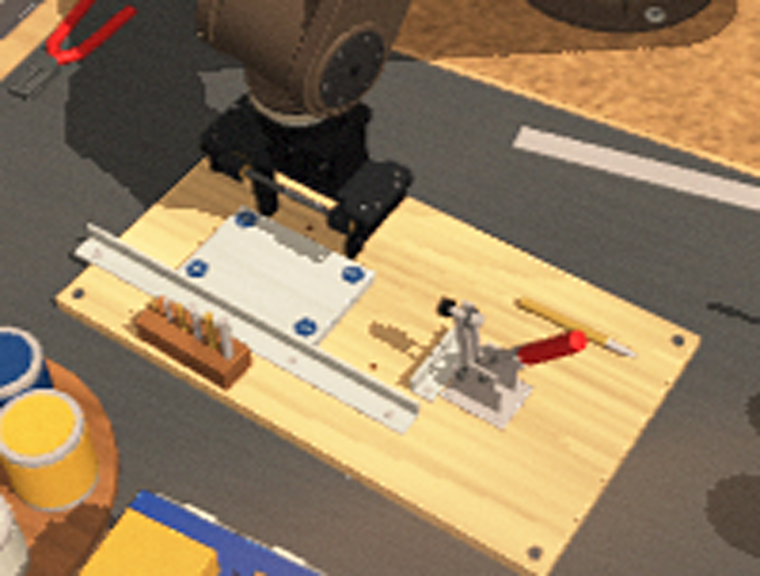

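Request:
drive_tool:
  targets:
    - [-1.5, 0, 0, 0, 0, 0, 9]
    - [-3, 0, 0, 0, 0, 0, 9]
    - [-3, 0, -6, 0, 0, 0, 6]
    - [-3, 0, -12, 0, 0, 0, 3]
    - [-3, 0, -12, 0, 0, 0, 0]
    - [-3, 0, -12, 0, 0, 0, 0]

```text
time: 5.6
ee_pos: [0.512, -0.0836, 0.1425]
tool_rot: [[0.994, -0.105, 0.0], [-0.105, -0.994, -0.0], [0.0, 0.0, -1.0]]
contact_force: [0.3, -0.2, -1.0]
opening: 0.586
```

Run:
```python
from h import *
s=status.get_state(); im,d,c=snap('wrist','wrist5.png');  print(s['time'],s['ee_pos'],s['contact_force'],s['opening'])
```

```text
5.6 [ 0.51203769 -0.08362717  0.14245506] [ 0.28030256 -0.23902258 -1.0444133 ] 0.5863639753163769
```

View pics/wrist5.png

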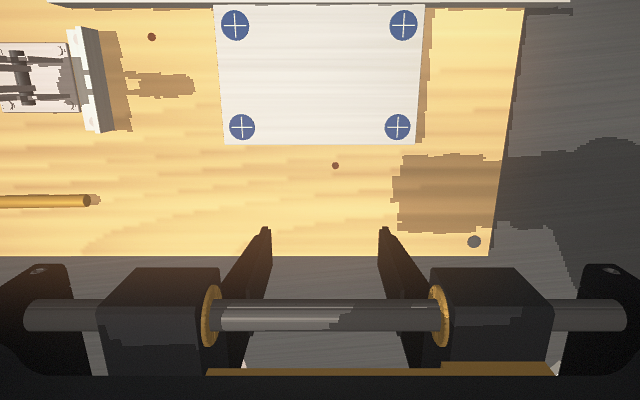

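Run:
```python
from h import *
N=np.load('pics/wrist5.png.npz'); c=dict(mtx=N['K'],position=N['p'],attitude=N['R']); d=N['d']
P=np.array([w(c,d,u,v,.033) for u,v in [(235,25),(403.5,25),(397.5,127),(242,127)]]);print((P*1000).round(1)[:,:2],(P.mean(0)*1000).round(1),[np.linalg.norm(P[i]-P[i-1]).round(4) for i in range(4)])
e=P[0]-P[1]+P[3]-P[2];print(np.degrees(np.arctan2(e[1],e[0]))-90)
ex=np.array([.9945,-.1045]);ey=np.array([.1045,.9945]);C=P.mean(0)[:2]
for n,u,v,z in [('stop near top R',102,132,.038),('stop near base R',114,131,.018),('stop far top R',82,27,.038),('fence',215,4,.038),('fence',420,4,.038),('fence Rend',568,10,.02),('plate R',418,140,.033),('plate Rfar',424,6,.033),('pad',20,77,None)]:
    q=w(c,d,u,v,z); print(n,(q*1000).round(1),'rel plate ex,ey',((q[:2]-C)@ex*1000).round(1),((q[:2]-C)@ey*1000).round(1))
im=N['im'][0:150,0:300]; cv2.imwrite('pics/c6.png',cv2.resize(im,None,fx=2.6,fy=2.6,interpolation=cv2.INTER_CUBIC))
```

```text
[[ 638.6  -31.4]
 [ 626.  -150.9]
 [ 554.1 -143.4]
 [ 566.7  -23.9]] [596.4 -87.4  33. ] [np.float64(0.0722), np.float64(0.1201), np.float64(0.0723), np.float64(0.1202)]
-6.004663109322891
stop near top R [574.7  81.6  38. ] rel plate ex,ey -39.2 165.8
stop near base R [572.9  84.2  18. ] rel plate ex,ey -41.3 168.2
stop far top R [647.8  74.4  38. ] rel plate ex,ey 34.2 166.3
fence [652.4 -21.1  38. ] rel plate ex,ey 48.8 71.8
fence [ 637.6 -161.7   38. ] rel plate ex,ey 48.8 -69.5
fence Rend [ 624.9 -274.9   20. ] rel plate ex,ey 47.9 -183.5
plate R [ 542.4 -158.9   33. ] rel plate ex,ey -46.2 -76.7
plate Rfar [ 636.8 -165.7   33. ] rel plate ex,ey 48.4 -73.7
pad [618.3 114.2  57. ] rel plate ex,ey 0.7 202.8
```

View pics/c6.png

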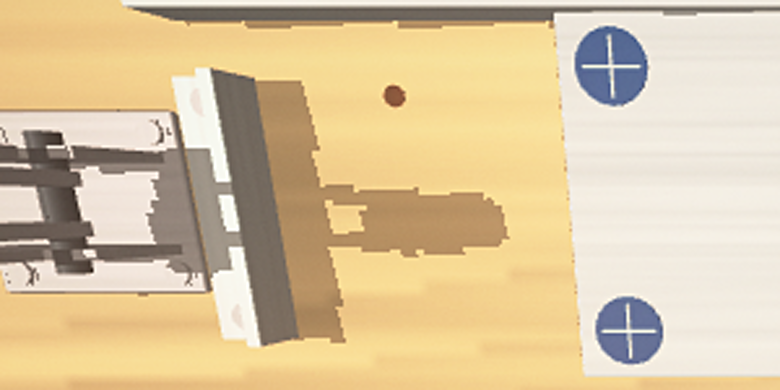

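Request:
drive_tool:
  targets:
    - [3, 5, 0, 0, 0, 0, 0]
    - [6, 9.7, 0, 0, 0, 0, 0]
    - [8.4, 9.7, 0, 0, 0, 0, 0]
    - [8.4, 9.7, 5, 0, 0, 0, 0]
    - [8.4, 9.7, 9, 0, 0, 0, 0]
    - [8.4, 9.7, 9, 0, 0, 0, 0]

```text
time: 6.4
ee_pos: [0.5836, -0.1882, 0.0487]
tool_rot: [[0.994, -0.105, -0.007], [-0.105, -0.994, 0.003], [-0.007, -0.002, -1.0]]
contact_force: [-0.1, 0.4, 0.8]
opening: 0.004
```

Run:
```python
from h import *
s=status.get_state(); im,d,c=snap('wrist','wrist6.png');  print(s['time'],s['ee_pos'],s['contact_force'],s['opening'])
```

```text
6.4 [ 0.58364413 -0.18818974  0.04868741] [-0.07792473  0.43614133  0.83682619] 0.003864901619917593
```

View pics/wrist6.png

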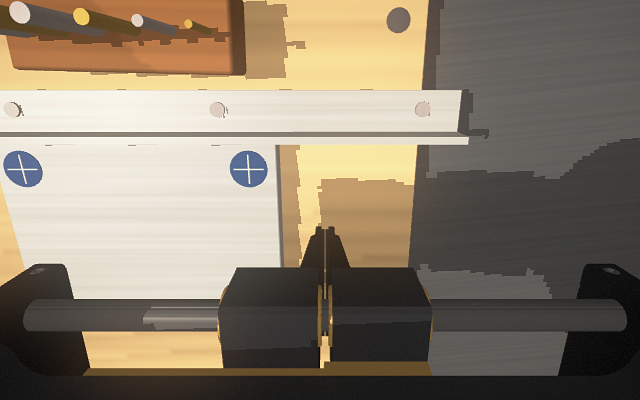

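Request:
drive_tool:
  targets:
    - [0, 0, 2.6, 0, 0, 0, 0]
    - [0, 0, 2.6, 0, 0, 0, 0]
    - [0, -0.8, 2.6, 0, 0, 0, 0]
    - [0, -1.6, 2.6, 0, 0, 0, 0]
    - [0, -2.4, 2.6, 0, 0, 0, 0]
    - [0, -3.2, 2.6, 0, 0, 0, 0]
    - [0, -4, 2.6, 0, 0, 0, 0]
    - [0, -4, 2.6, 0, 0, 0, 0]

```text
time: 7.45
ee_pos: [0.5902, -0.1487, 0.0273]
tool_rot: [[0.995, -0.104, 0.001], [-0.104, -0.995, -0.0], [0.001, 0.0, -1.0]]
contact_force: [-0.8, 0.4, 0.4]
opening: 0.007
```

Run:
```python
from h import *
s=status.get_state(); im,d,c=snap('scene','scene7.png');  print(s['time'],s['ee_pos'],s['contact_force'],s['opening'])
cv2.imwrite('pics/c7.png',cv2.resize(im[150:310,220:420],None,fx=3.8,fy=3.6,interpolation=cv2.INTER_CUBIC))
```

```text
7.45 [ 0.59018784 -0.14872311  0.02725766] [-0.83612373  0.36746238  0.38940546] 0.006685728705617243
```

View pics/c7.png

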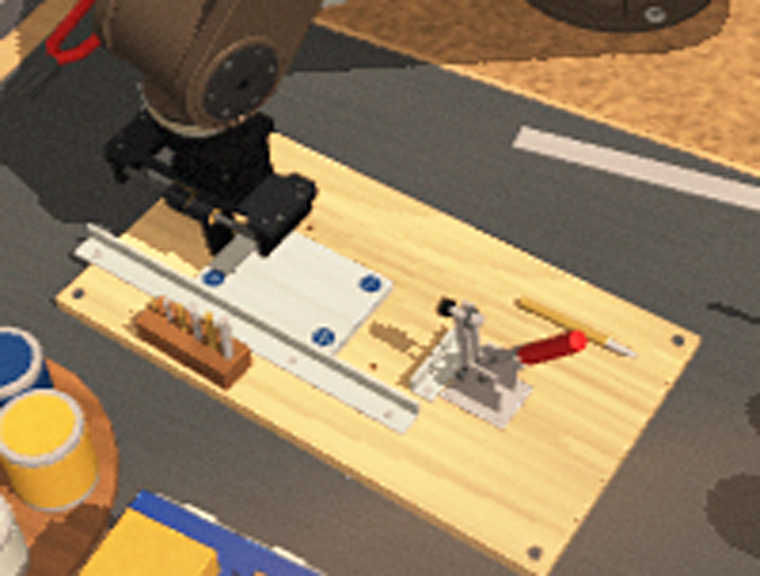

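Request:
drive_tool:
  targets:
    - [0, -0.8, 0.3, 0, 0, 0, 0]
    - [0, -1.7, 0.3, 0, 0, 0, 0]
    - [0, -2.6, 0.3, 0, 0, 0, 0]
    - [0, -3.5, 0.3, 0, 0, 0, 0]
    - [0, -4.4, 0.3, 0, 0, 0, 0]
    - [0, -5.2, 0.3, 0, 0, 0, 0]
    - [0, -5.8, 0.3, 0, 0, 0, 0]
    - [0, -6, 0.3, 0, 0, 0, 0]

```text
time: 8.5
ee_pos: [0.5969, -0.0907, 0.0248]
tool_rot: [[0.995, -0.104, 0.002], [-0.104, -0.995, -0.002], [0.002, 0.002, -1.0]]
contact_force: [-3.3, -11.3, 11.6]
opening: 0.006
```

Request:
drive_tool:
  targets:
    - [0, -0.2, 0, 0, 0, 0, 0]
    - [0, -0.4, 0, 0, 0, 0, 0]
    - [0, -0.5, 0, 0, 0, 0, 0]

```text
time: 8.88
ee_pos: [0.5974, -0.086, 0.0248]
tool_rot: [[0.995, -0.105, 0.002], [-0.105, -0.995, -0.002], [0.002, 0.002, -1.0]]
contact_force: [-2.4, -11.5, 11.4]
opening: 0.002
```

Run:
```python
from h import *
s=status.get_state(); im,d,c=snap('scene','scene8.png');  print(s['time'],s['ee_pos'],s['contact_force'],s['opening'])
cv2.imwrite('pics/c8.png',cv2.resize(im[150:310,220:420],None,fx=3.8,fy=3.6,interpolation=cv2.INTER_CUBIC))
```

```text
8.875 [ 0.59738302 -0.08597164  0.0248308 ] [ -2.37330431 -11.53544288  11.42779456] 0.0017383060231349484
```

View pics/c8.png

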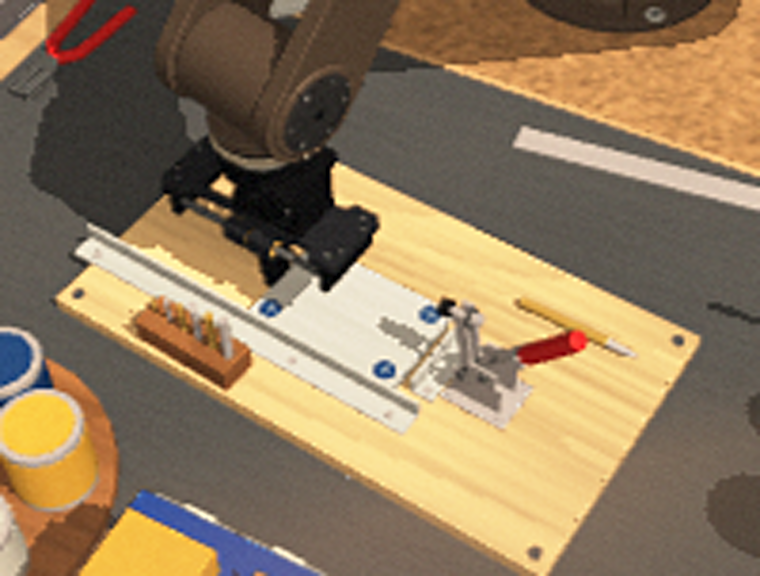

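Request:
drive_tool:
  targets:
    - [0, -0.2, 0, 0, 0, 0, 0]
    - [0, -0.4, 0, 0, 0, 0, 0]
    - [0, -0.4, 0, 0, 0, 0, 0]

```text
time: 9.3
ee_pos: [0.5978, -0.0818, 0.0248]
tool_rot: [[0.995, -0.105, 0.002], [-0.105, -0.995, -0.002], [0.002, 0.002, -1.0]]
contact_force: [-2.6, -10.5, 10.5]
opening: 0.005
```

Request:
drive_tool:
  targets:
    - [0, -0.1, 0, 0, 0, 0, 0]
    - [0, -0.2, 0, 0, 0, 0, 0]

```text
time: 9.55
ee_pos: [0.598, -0.0801, 0.0248]
tool_rot: [[0.994, -0.105, 0.002], [-0.105, -0.994, -0.002], [0.002, 0.002, -1.0]]
contact_force: [-2.8, -11.4, 11.3]
opening: 0.006
```

Run:
```python
from h import *
s=status.get_state(); im,d,c=snap('scene','scene9.png');  print(s['time'],s['ee_pos'],s['contact_force'],s['opening'])
cv2.imwrite('pics/c9.png',cv2.resize(im[205:275,280:380],None,fx=7.5,fy=7.5,interpolation=cv2.INTER_CUBIC))
im,d,c=snap('wrist','wrist9.png')
```

```text
9.55 [ 0.59799211 -0.08006653  0.02483017] [ -2.84581837 -11.44020641  11.29893826] 0.006018354154519362
```

View pics/c9.png

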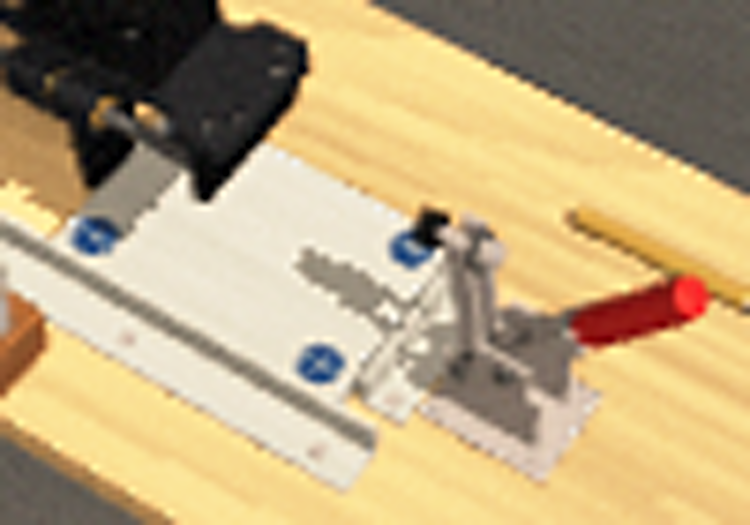

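View pics/wrist9.png

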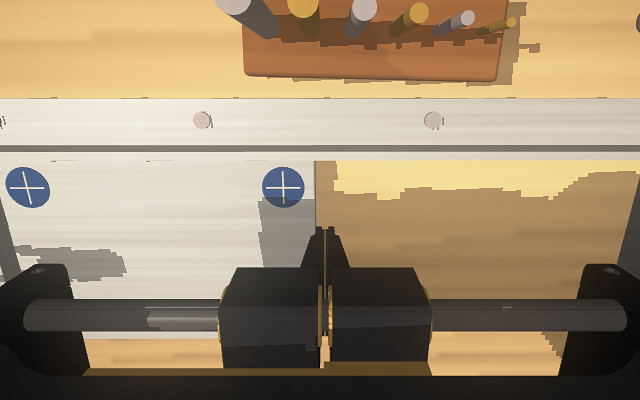

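Request:
drive_tool:
  targets:
    - [0, -0.2, 0, 0, 0, 0, 0]
    - [0, -0.4, 0, 0, 0, 0, 0]
    - [0, -0.4, 0, 0, 0, 0, 0]

```text
time: 10.02
ee_pos: [0.5984, -0.076, 0.0248]
tool_rot: [[0.995, -0.105, 0.002], [-0.105, -0.995, -0.002], [0.002, 0.002, -1.0]]
contact_force: [-2.4, -10.9, 11.2]
opening: 0.002
```

Run:
```python
from h import *
s=status.get_state(); im,d,c=snap('scene','scene10.png');  print(s['time'],s['ee_pos'],s['contact_force'],s['opening'])
a=cv2.resize(im[205:265,280:380],None,fx=7.5,fy=5,interpolation=cv2.INTER_CUBIC)
im2,d,c=snap('side','side10.png')
b=cv2.resize(im2[135:245,210:360],None,fx=5,fy=5,interpolation=cv2.INTER_CUBIC)
cv2.imwrite('pics/c10.png',b); cv2.imwrite('pics/c10a.png',a)
snap('wrist','wrist10.png')
```

```text
10.025 [ 0.59839802 -0.0760118   0.02482793] [ -2.37168557 -10.92111533  11.17077144] 0.002481442992627411
```

View pics/c10.png

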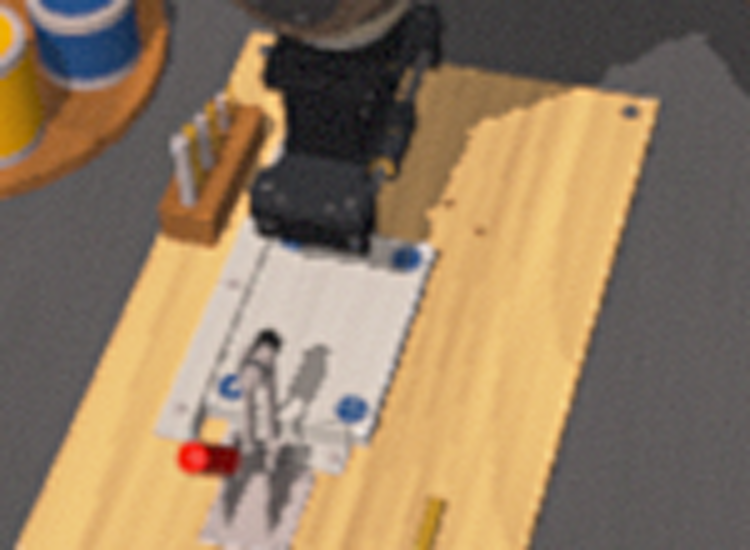

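View pics/wrist10.png

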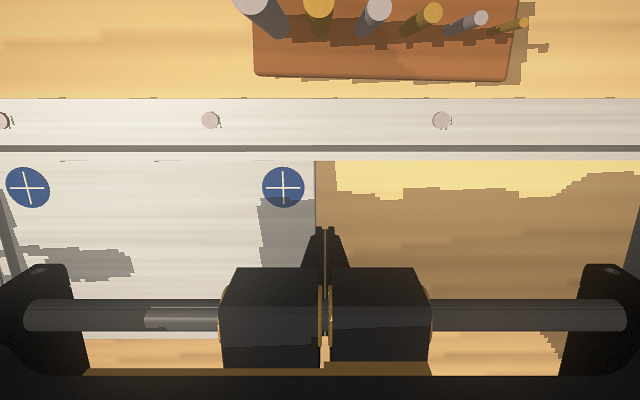

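View pics/c10a.png

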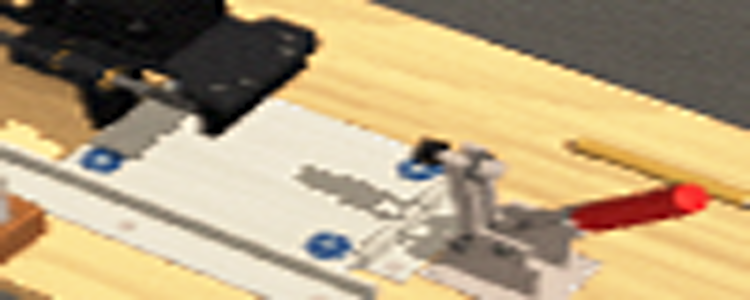

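Request:
drive_tool:
  targets:
    - [0, -0.1, 0, 0, 0, 0, 0]
    - [0, -0.2, 0, 0, 0, 0, 0]
    - [0, -0.2, 0, 0, 0, 0, 0]

```text
time: 10.55
ee_pos: [0.5984, -0.0759, 0.0248]
tool_rot: [[0.995, -0.104, 0.002], [-0.104, -0.995, -0.004], [0.002, 0.004, -1.0]]
contact_force: [-6.4, -24.9, 11.2]
opening: 0.004
```

Request:
drive_tool:
  targets:
    - [0, -0.1, 0, 0, 0, 0, 0]
    - [0, -0.2, 0, 0, 0, 0, 0]
    - [0, -0.3, 0, 0, 0, 0, 0]

```text
time: 10.92
ee_pos: [0.5985, -0.0757, 0.0249]
tool_rot: [[0.995, -0.104, 0.002], [-0.104, -0.995, -0.007], [0.002, 0.007, -1.0]]
contact_force: [-9.8, -51.0, 10.4]
opening: 0.007
```

Request:
drive_tool:
  targets:
    - [0, 1.2, 0, 0, 0, 0, 0]
    - [0, 2.5, 0, 0, 0, 0, 0]
    - [0, 2.5, -5, 0, 0, 0, 0]
    - [-4, 0, -7, 0, 0, 0, 3]
    - [-8.6, -3, -7, 0, 0, 0, 6]
    - [-8.6, -5.8, -7, 0, 0, 0, 9]
    - [-8.6, -5.8, -7, 0, 0, 0, 9]
    - [-8.6, -5.8, -7, 0, 0, 0, 9]

```text
time: 11.92
ee_pos: [0.5191, -0.0033, 0.0935]
tool_rot: [[0.995, -0.104, 0.0], [-0.104, -0.995, -0.0], [0.0, 0.0, -1.0]]
contact_force: [-0.0, -1.0, -0.1]
opening: 0.476
```

Run:
```python
from h import *
s=status.get_state(); im,d,c=snap('wrist','wrist11.png');  print(s['time'],s['ee_pos'],s['contact_force'],s['opening'])
```

```text
11.925 [ 0.51908141 -0.00326568  0.09351333] [-0.02401596 -0.95395102 -0.05341511] 0.47583386019994595
```

View pics/wrist11.png

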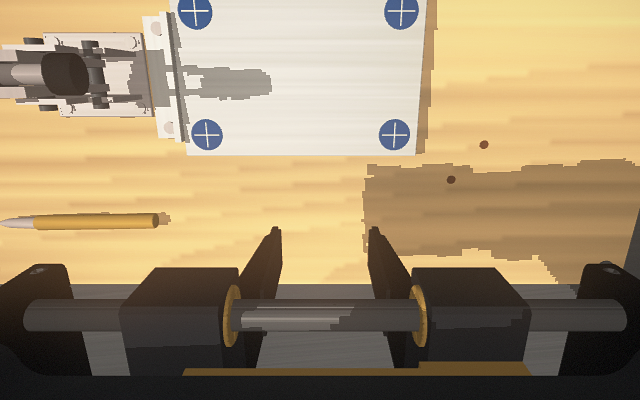

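Request:
drive_tool:
  targets:
    - [0, 0, 3, 0, 0, 0, 9]
    - [0, 0, 7, 0, 0, 0, 9]
    - [0, 0, 7, 0, 0, 0, 9]
    - [1, 0, 7, 0, 0, 0, 9]
    - [2, 0, 7, 0, 0, 0, 9]
    - [2.4, 0, 7, 0, 0, 0, 9]
    - [2.7, 0, 7, 0, 0, 0, 9]
    - [2.7, 0, 7, 0, 0, 0, 9]

```text
time: 12.98
ee_pos: [0.5431, -0.0055, 0.0241]
tool_rot: [[0.995, -0.105, -0.006], [-0.105, -0.995, 0.001], [-0.006, 0.0, -1.0]]
contact_force: [-13.2, 0.6, 10.5]
opening: 0.945
```

Request:
drive_tool:
  targets:
    - [0.3, 0, 0, 0, 0, 0, 9]
    - [0.3, 0, 0, 0, 0, 0, 9]

```text
time: 13.22
ee_pos: [0.5433, -0.0054, 0.024]
tool_rot: [[0.994, -0.104, -0.012], [-0.104, -0.995, 0.001], [-0.012, 0.0, -1.0]]
contact_force: [-24.7, 0.8, 17.8]
opening: 0.947
```

Request:
drive_tool:
  targets:
    - [-1.5, 0, 0, 0, 0, 0, 9]
    - [-3, 0, 0, 0, 0, 0, 9]
    - [-3, 0, -6, 0, 0, 0, 6]
    - [-3, 0, -12, 0, 0, 0, 0]
    - [-3, 0, -18, 0, 0, 0, 0]
    - [-3, 0, -22, 0, 0, 0, 0]
    - [-3, 0, -22, 0, 0, 0, 0]
    - [-3, 0, -22, 0, 0, 0, 0]

```text
time: 14.22
ee_pos: [0.5182, -0.0029, 0.2429]
tool_rot: [[0.994, -0.105, -0.001], [-0.105, -0.994, -0.0], [-0.001, 0.0, -1.0]]
contact_force: [0.7, 0.2, 0.6]
opening: 0.372
```

Run:
```python
from h import *
s=status.get_state(); im,d,c=snap('wrist','wrist12.png');  print(s['time'],s['ee_pos'],s['contact_force'],s['opening'])
```

```text
14.225 [ 0.51824515 -0.00287355  0.24292605] [0.72786704 0.15283709 0.63874597] 0.3719128075370698
```

View pics/wrist12.png

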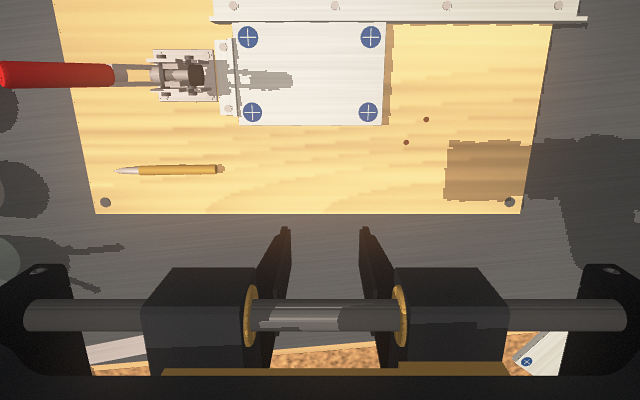

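Run:
```python
from h import *
N=np.load('pics/wrist12.png.npz'); c=dict(mtx=N['K'],position=N['p'],attitude=N['R']); d=N['d']
P=np.array([w(c,d,u,v,.033) for u,v in [(248,37),(370.5,37),(368,112),(252,112)]]);C=P.mean(0)[:2];print((P*1000).round(1)[:,:2],(C*1000).round(1))
e=P[0]-P[1]+P[3]-P[2];print(np.degrees(np.arctan2(e[1],e[0]))-90)
ex=np.array([.9945,-.1045]);ey=np.array([.1045,.9945])
for n,u,v,z in [('stop near top L',220,115,.038),('stop near top R',232,115,.038),('stop far top R',229,40,.038),('fence L',240,22,.038),('fence r',380,22,.038),('grip',90,75,None),('grip',60,75,None),('grip',30,75,None),('grip top edge',60,63,None),('grip bot edge',60,86,None),('pad',195,75,None)]:
    q=w(c,d,u,v,z); print(n,(q*1000).round(1),'rel',((q[:2]-C)@ex*1000).round(1),((q[:2]-C)@ey*1000).round(1))
im=N['im'][0:140,0:400]; cv2.imwrite('pics/c12.png',cv2.resize(im[:,180:400],None,fx=3.6,fy=3.6,interpolation=cv2.INTER_CUBIC))
```

```text
[[648.1  60. ]
 [635.6 -59.2]
 [563.9 -51.8]
 [576.5  67.9]] [606.    4.2]
-6.004964687469069
stop near top L [577.3 100.1  38. ] rel -38.6 92.3
stop near top R [576.   87.8  38. ] rel -38.6 80.0
stop far top R [646.8  77.8  38. ] rel 32.8 77.4
fence L [661.4  64.4  38. ] rel 48.8 65.7
fence r [647.4 -68.5  38. ] rel 48.8 -68.0
grip [623.4 168.4 123.5] rel 0.1 165.1
grip [624.5 180.  139.7] rel -0.0 176.7
grip [625.4 189.8 154.9] rel -0.1 186.6
grip top edge [633.1 181.3 133.9] rel 8.4 179.0
grip bot edge [617.2 184.2 137.2] rel -7.7 180.2
pad [615.   88.9 121.7] rel 0.1 85.1
```

View pics/c12.png

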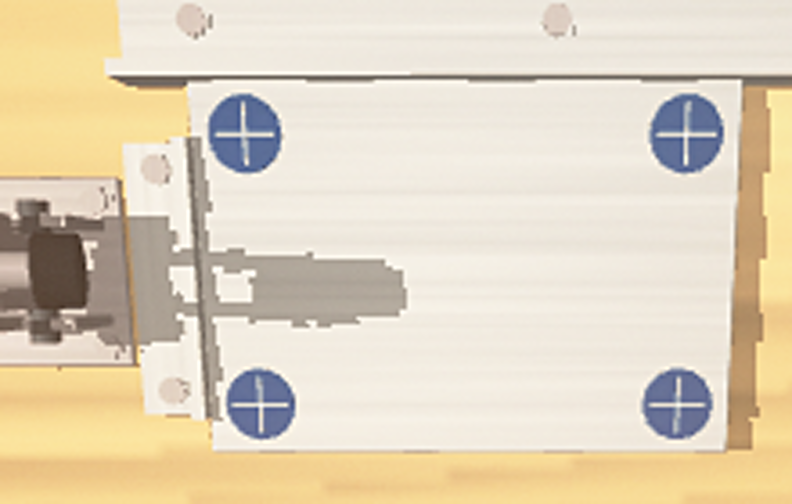

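Run:
```python
from h import *
for f,pts in [('scene0.png',[('jar',464,228),('jar',462,247),('red',448,262),('green',437,290)]),('side0.png',[('jar',312,335),('brush',306,300),('green',233,318),('red',276,324)])]:
    N=np.load('pics/'+f+'.npz'); c=dict(mtx=N['K'],position=N['p'],attitude=N['R'])
    for n,u,v in pts: print(f,n,(w(c,N['d'],u,v)*1000).round(0))
```

```text
scene0.png jar [313. 435.   3.]
scene0.png jar [457. 442.  82.]
scene0.png red [521. 419.  69.]
scene0.png green [630. 415.  74.]
side0.png jar [430. 440.  84.]
side0.png brush [448. 402. 179.]
side0.png green [627. 416.  69.]
side0.png red [ 349.  930. 1177.]
```

Request:
drive_tool:
  targets:
    - [2.5, -5, 0, 0, 0, 0, 0]
    - [5, -10, 0, 0, 0, 0, 0]
    - [7.5, -15, 0, 0, 0, 0, 0]
    - [8.7, -18.4, 0, 0, 0, 0, 0]
    - [8.7, -18.4, 0, 0, 0, 0, 0]
    - [8.7, -18.4, 3, 0, 0, 0, 0]
    - [8.7, -18.4, 5.3, 0, 0, 0, 0]
    - [8.7, -18.4, 5.3, 0, 0, 0, 0]

```text
time: 15.28
ee_pos: [0.6234, 0.1698, 0.1883]
tool_rot: [[0.994, -0.106, -0.005], [-0.106, -0.994, -0.001], [-0.004, 0.001, -1.0]]
contact_force: [0.1, 0.2, -0.0]
opening: 0.006
```

Run:
```python
from h import *
s=status.get_state(); im,d,c=snap('side','side13.png');  print(s['time'],s['ee_pos'],s['contact_force'],s['opening'])
cv2.imwrite('pics/c13.png',cv2.resize(im[150:290,190:350],None,fx=4,fy=4,interpolation=cv2.INTER_CUBIC))
```

```text
15.275 [0.62341132 0.16984963 0.18830596] [ 0.12369951  0.23602479 -0.00572834] 0.005908920637182887
```

View pics/c13.png

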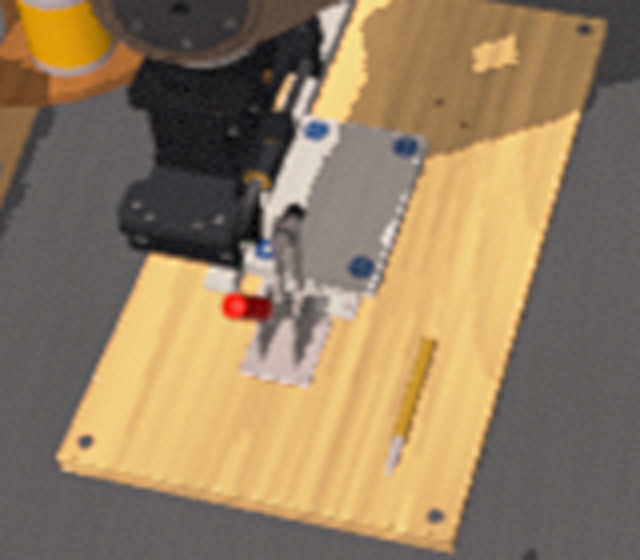

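Request:
drive_tool:
  targets:
    - [0, -0.2, 3.5, 0, 0, 0, 0]
    - [0, -0.3, 4.8, 0, 0, 0, 0]
    - [0, -0.9, 5.4, 0, 0, 0, 0]
    - [0, -1.7, 6.1, 0, 0, 0, 0]
    - [0, -2.4, 6.7, 0, 0, 0, 0]
    - [0, -2.9, 7.3, 0, 0, 0, 0]
    - [0, -2.9, 7.3, 0, 0, 0, 0]

```text
time: 16.2
ee_pos: [0.6279, 0.2005, 0.1173]
tool_rot: [[0.995, -0.104, 0.0], [-0.104, -0.995, 0.0], [0.0, -0.0, -1.0]]
contact_force: [-1.1, 0.2, 0.1]
opening: 0.006
```

Run:
```python
from h import *
s=status.get_state(); im,d,c=snap('side','side14.png');  print(s['time'],s['ee_pos'],s['contact_force'],s['opening'])
b=cv2.resize(im[150:290,190:350],None,fx=4,fy=4,interpolation=cv2.INTER_CUBIC)
cv2.imwrite('pics/c14.png',b); snap('wrist','wrist14.png')
```

```text
16.2 [0.62788724 0.20045771 0.11729953] [-1.05868641  0.23990746  0.12295591] 0.006178271004792379
```

View pics/c14.png

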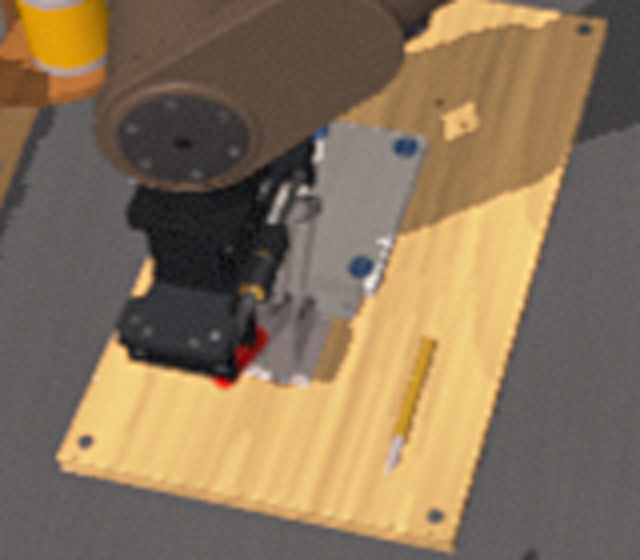

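View pics/wrist14.png

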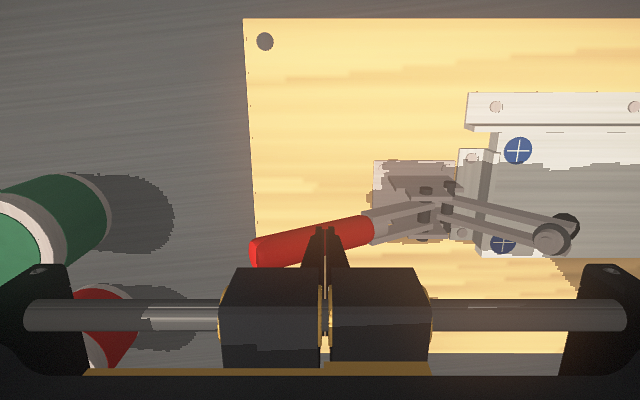

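Request:
drive_tool:
  targets:
    - [0, -0.5, 0.7, 0, 0, 0, 0]
    - [0, -0.9, 1.5, 0, 0, 0, 0]
    - [0, -1.2, 2.2, 0, 0, 0, 0]
    - [0, -1.4, 2.9, 0, 0, 0, 0]
    - [0, -1.6, 3.6, 0, 0, 0, 0]
    - [0, -1.6, 4.1, 0, 0, 0, 0]
    - [0, -1.6, 4.4, 0, 0, 0, 0]

```text
time: 17.18
ee_pos: [0.6297, 0.2163, 0.0745]
tool_rot: [[0.994, -0.105, 0.001], [-0.105, -0.994, 0.001], [0.001, -0.001, -1.0]]
contact_force: [-4.9, 2.6, 27.7]
opening: 0.005
```

Request:
drive_tool:
  targets:
    - [0, 0, 0.2, 0, 0, 0, 0]
    - [0, 0, 0.3, 0, 0, 0, 0]

```text
time: 17.42
ee_pos: [0.6299, 0.2163, 0.0742]
tool_rot: [[0.994, -0.105, 0.003], [-0.105, -0.994, 0.001], [0.003, -0.002, -1.0]]
contact_force: [-9.6, 0.7, 39.0]
opening: 0.004
```

Request:
drive_tool:
  targets:
    - [0, 0, -3, 0, 0, 0, 0]
    - [0, 0, -9, 0, 0, 0, 0]
    - [0, 0, -15, 0, 0, 0, 0]
    - [-4, 4, -18, 0, 0, 0, 0]
    - [-8, 8, -18, 0, 0, 0, 0]
    - [-11, 12, -18, 0, 0, 0, 0]
    - [-11, 12, -18, 0, 0, 0, 0]
    - [-11, 12, -18, 0, 0, 0, 0]

```text
time: 18.42
ee_pos: [0.5077, 0.1079, 0.2506]
tool_rot: [[0.994, -0.105, -0.0], [-0.105, -0.994, 0.0], [-0.0, -0.0, -1.0]]
contact_force: [0.9, 0.5, -0.7]
opening: 0.005
```

Run:
```python
from h import *
s=status.get_state(); im,d,c=snap('wrist','wrist15.png');  print(s['time'],s['ee_pos'],s['contact_force'])
im,d,c=snap('scene','scene15.png')
cv2.imwrite('pics/c15.png',cv2.resize(im[195:285,270:400],None,fx=6,fy=6,interpolation=cv2.INTER_CUBIC))
```

```text
18.425 [0.50768903 0.10793592 0.25056794] [ 0.8686508   0.46054304 -0.68655649]
```

View pics/wrist15.png

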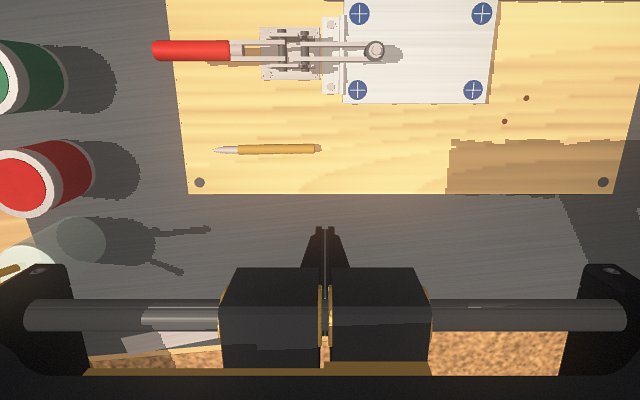

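View pics/c15.png

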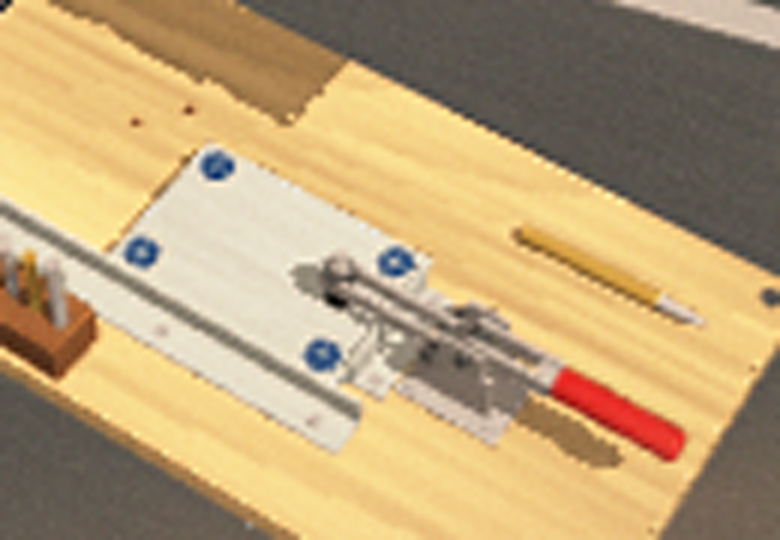

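Run:
```python
from h import *
N=np.load('pics/wrist15.png.npz'); c=dict(mtx=N['K'],position=N['p'],attitude=N['R']); d=N['d']
P=np.array([w(c,d,u,v,.033) for u,v in [(359,14),(481.5,14),(473,90.5),(357.5,90.5)]]);print((P*1000).round(1)[:,:2],(P.mean(0)*1000).round(1))
e=P[0]-P[1]+P[3]-P[2];print(np.degrees(np.arctan2(e[1],e[0]))-90)
for u in (165,190,220): print([ (w(c,d,u,v)*1000).round(1)[1:] .tolist() for v in (49,51)])
```

```text
[[648.4  60.6]
 [635.8 -59.1]
 [563.6 -52. ]
 [576.2  67.7]] [606.    4.3  33. ]
-5.996168540732157
[[240.6, 75.1], [241.6, 73.6]]
[[218.7, 73.9], [218.7, 74.8]]
[[191.2, 76.1], [191.7, 75.5]]
```

Lever level (grip top at about 75 mm along its length) and the plate hasn't moved: centre (606.0, 4.3) mm, yaw −6.0° like the board. Handing in.

```bash
python3 -c "
from h import *
print(finish_job())"
```

```text
the job is handed in; nothing more can be done
None
```

The plate is home against the fence and the stop, the clamp is locked on it, and the job was handed in at about 18.5 s of the 58 s allowed.

**What I did:** I pushed the plate with two open fingertips square onto the fence. Then I pushed it with the shut fingers along the fence to the stop, until the force rose to about 51 N with no further movement. A second, lighter push (25 N) confirmed it was still on the fence. I pressed the red lever down along its arc to the hard stop and moved the arm clear.

**Last checks:**
- **Plate:** its centre was at (606.0, 4.3) mm and its turn −6.0°, the same as the board's. Neither changed when the clamp closed.
- **Lever:** the top of the grip read 74 to 76 mm above the bench along its length; 75 mm means closed. The fingertip stopped at 74 mm at up to 39 N.
- **Clamp pad:** the pictures show it down on the plate.
- **Other things:** the punch, bit block and tins in the last close-up views looked undisturbed. I did not re-check the drill and pliers at the end, but the arm never went near them.

**What disagreed:**
- The first picture estimate of the fence was about 7 mm off from where contact occurred.
- The stop was reached about 7 mm of finger travel later than planned, because the fingertips taper. I settled both by contact force and a new look.
- Each push also showed a vertical force on the tool (10 to 31 N), probably from the sloped fingertips. It pressed the plate down, and I saw no sign of the plate lifting.

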